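# Bed a keyed lid onto the turned polish pot

## Task

Close the open wooden polish pot with its keyed lid, which has slipped half under the low black shelf. Draw the lid out (its tab gives a hold) until it is fully clear of the shelf and let go of it flat on the bench; then pick it up by its bar handle and set it on the pot's rim with the key about a quarter turn or more away from the notch, and let go. Take it again and turn it on the rim, without lifting it (the turning beds the waxed joint), until the key drops into the notch, press it down firmly so that it is fully home, leave it closed, and disturb nothing else on the bench.

Things in the scene. Friction and masses are not known exactly. Their poses are not given: they have to be found in the camera images.
- lid_center (a point): Loose wooden lid, 0.45 kg; its centre, 28 mm above its underside. Round plate 152 mm across, from 14 to 24 mm above the underside; under it a plug 14 mm deep, 114 mm across tapering to 100, that enters the pot's mouth and on which the lid lies flat. z up, -x towards tab and key, y along the bar. Starts handle up, the bar hidden under the shelf, the tab in front, yaw within 0.25 rad of the shelf's.
- lid_tab (a point): Centre of the upright tab on the lid's edge, straight above the key, 66 mm from the lid's axis: 18 mm long (lid x, radial), 14 mm thick (lid y), 32 mm tall, standing on the plate from 24 to 56 mm above the underside. Lid's axes.
- lid_bar (a point): Centre of the bar handle across the lid's middle: solid, 84 mm long (lid y), 16 mm thick (lid x), 32 mm tall, from 24 to 56 mm above the lid's underside. Clear space between bar and tab: 49 mm. Lid's axes.
- lid_key (a point): Middle of the bottom face of the key, a block under the plate's edge below the tab, 68 mm from the lid's axis: 10 mm wide (lid y), 14 mm long (radial), 8 mm deep. While it rides on the rim this point is at rim height and the lid, let go, tilts about 3 degrees; once over the notch it drops by the lid's own weight, to 8 mm below the rim when home. Lid's axes.
- pot_rim (a point): Open wooden pot, fixed to the bench at the robot's left or right, at any yaw: 100 mm tall, 152 mm across, mouth 120 mm, wall 16 mm. Point: centre of the mouth at rim height; z up, -x towards the notch. With the lid home its axes line up with these and its plate lies flat on the rim (lid_center 14 mm above this point).
- pot_notch (a point): Middle of the notch in the pot's rim, at rim height, 68 mm from the pot's axis: a gap cut in the rim, 14 mm wide inside and 24 mm wide outside, 14 mm deep. Same axes as pot_rim.
- shelf_edge (a point): Bench-level point under the middle of the front edge of the low black shelf board (fixed): 130 mm deep, 320 mm wide, from 66 to 80 mm above the bench, a 30 mm wide batten under each end, open in front and behind. x points from the front edge to the back (away from the robot), y along the edge.
- boss: Brass pyramid boss, 56 mm wide, 30 mm tall, loose on top of the shelf (bystander). Origin: centre of its underside.
- knife: Aluminium utility knife, 150 mm long, 18 mm thick, lying on the bench between pot and shelf (bystander). Origin on the bench under it.
- tin: Plain closed metal tin, 64 mm across, 50 mm tall, between pot and shelf (bystander). Origin: centre of its underside.
- plane: Brass and steel hand plane, 170 mm long, 76 mm tall, at the right (bystander). Origin: centre of its underside.
- offcut: Wood offcut 140 x 60 x 40 mm, at the left (bystander). Origin: centre of its underside.
- glue: White glue bottle, 50 mm across, 120 mm tall, between pot and shelf, farther back (bystander). Origin: centre of its underside.
- hammer: Hammer lying at the right (bystander). Origin on the bench under it.
Mind the look-alikes: they are no part of the job. What is shaped like the part that bears lid_center but pink is not meant. Leave any red look-alike of the part that bears pot_rim alone.

How it is judged:
On the way, in this order (a step that is already met when the one before it is completed fails the run):
1. the lid lies flat on the bench, drawn out clear of the shelf, and is let go (x of lid_center in the frame of shelf_edge below -0.065 m and height (world z) of lid_center below 0.033 m and angle between lid_center's own z axis and vertical below 0.06 rad and contact force between lid and the fingers below 0.1 N), for 0.2 s.
2. the lid rests on the pot's rim, let go, with the key riding on the rim at least some 50 degrees away from the notch (60 mm in a straight line) (horizontal distance between lid_key and pot_notch above 0.06 m and horizontal distance between lid_center and pot_rim below 0.012 m and z of lid_key in the frame of pot_rim between -0.003 and 0.004 m and angle between lid_center's own z axis and vertical below 0.1 rad and contact force between lid and the fingers below 0.1 N), for 0.2 s.
3. the key is down in the notch and the lid is pressed onto the pot (at least 8 N between lid and pot) (z of lid_key in the frame of pot_rim below -0.005 m and horizontal distance between lid_key and pot_notch below 0.008 m and horizontal distance between lid_center and pot_rim below 0.006 m and angle between lid_center's own z axis and vertical below 0.04 rad and contact force between lid and pot above 8 N), for 0.1 s.
At the end, for the whole second after the job is handed in: The lid lies at rest and released on the pot: key at least 5 mm below the rim and within 8 mm of the notch's middle, lid's centre within 6 mm of the pot's axis, tilt under 0.04 rad (z of lid_key in the frame of pot_rim below -0.005 m and horizontal distance between lid_key and pot_notch below 0.008 m and horizontal distance between lid_center and pot_rim below 0.006 m and angle between lid_center's own z axis and vertical below 0.04 rad and contact force between lid and the fingers below 0.1 N and linear speed of lid below 0.02 m/s and angular speed of lid below 0.1 rad/s); the robot touches nothing.
It fails at once if the lid is raised off the rim (key 7 to 35 mm above it) over the pot with its key near the notch (within 45 mm): it must be turned to the notch on the rim, not lifted there (horizontal distance between lid_center and pot_rim below 0.03 m and z of lid_key in the frame of pot_rim between 0.007 and 0.035 m and horizontal distance between lid_key and pot_notch below 0.045 m).
It fails at once if a bystander is moved more than 20 mm (distance of any of boss, knife, tin, plane, offcut, glue, hammer from where it was at the start of the episode above 0.02 m).
It also fails if it takes over 67 s, if anything falls off the work surface, if the arm or the gripper's body presses on something with over 40 N, if the wrist force passes 120 N, or if a joint passes its speed limit or range.

## Robot

A 6-joint arm with a two-finger parallel gripper is mounted at the origin on the work surface. World frame = base frame: x ahead of the robot, y to its left, z up, the work surface at z = 0. Lengths are in m, angles in rad, forces in N, time in s.
With the tool pointing down it reaches from about 0.35 to 0.775 m from the base axis. Payload 7.3 kg.
Tool frame: the origin (TCP) lies at the very end of the fingers, on their centre line; the grasp point (between the pads) lies 19 mm behind it (robot.pinch_z is the distance from the TCP to the grasp point, in m); z points along the fingers, y is the line along which they close (so a half turn about z gives the same grasp; the last joint's range is limited). The gripper opens to 92 mm and grips with 3 to 60 N. Pads are 19 mm wide; open, the fingers measure 130 mm over their backs; the gripper's body (75 mm by 190 mm) begins 47 mm behind the grasp point.
Start: joints at [1.134, 0.342, 1.524, -0, 1.275, -0.146], TCP at [0.151, 0.503, 0.227] pointing down, gripper open.
Joint ranges: [-2.53, 2.53], [-0.77, 2.02], [0.04, 2.7], [-1, 4.14], [0.28, 2.66], [-3.11, 3.11]. Speed limits (rad/s): [2.57, 2.57, 3.14, 3.14, 3.14, 3.14].

## Interface

Orientations are given as [roll, pitch, yaw] about the fixed x, y, z axes, in that order (R = Rz(yaw) Ry(pitch) Rx(roll)).
In Python, from cell import robot gives the robot as it stands.
- The arm moves only by the tool move_arm, never from a script. Its argument "motion" is a list of rows, each a list of 6 numbers: the shift along the tool's x, y, z in units of 0.1 m (1.0 is 0.1 m), then the turn, a rotation vector about the tool's x, y, z in units of pi rad (1.0 is pi rad). In form: [[dx, dy, dz, rx, ry, rz], ...]. A call has 1 to 12 rows; each row is the pose to reach, as a shift and turn from the pose commanded when the call began, along the tool's axes at that moment, turning the shorter way round; what a row does not reach only later rows make up. A row lasts 1/8 s, in which the tool goes at most 62.5 mm and 10.7 degrees, less where a joint would pass 70% of its speed; a pose out of reach is approached as far as the arm can. A call with a number of a shift or a turn outside -1 to 1 is refused whole. A call with a gripper value outside its range is refused whole. "fingers" is the opening, from -1 (shut) to 1 (fully open), set as the call begins (left out, the last holds). The fingers move at their own pace and stop on an object; "newtons" is the grip in N (left out, the last holds). Time passes only in rows, so rows that repeat a pose let the fingers close. It gives the time, the measured TCP pose, the force, the opening and the grip force at its end, in the units of the state.
- robot.observe(): the state, without advancing time (a new reading comes with each control period).
- robot.read_camera(name): name is "side" or "top" or "wrist"; returns a dict with "image" (400x640x3 uint8, red, green, blue), "range_z" (400x640 float32, m along the optical axis (not along the pixel's ray), 0 where there is no reading), "vfov" (degrees; the focal length in pixels is half the picture's height over the tangent of half this angle, whatever the lens; pixels are square), "cx", "cy" (the principal point, pixels), "extrinsics" (4x4, takes a point from camera to world coordinates); the wrist camera has in their place "hand_eye" (4x4, takes a point from camera to tool coordinates, whose origin is the TCP and whose axes are the flange's). Camera axes: x right, y up, looking along -z (the intrinsics and any distortion apply to the point x, -y, -z); pixel columns grow to the right and rows downward; lengths in m; the calibration is good to about 2 mm. A picture is of the moment at which its call begins: read the wrist's pose just before it.
- robot.hand_in(): hands the job in; it is judged then, once.
The state is a dict: "time": time; "qpos": joint angles; "qvel": joint speeds; "joint_efforts": joint torques, N m; "tool_pos": TCP position; "tool_rot": TCP orientation; "contact_force": force on the tool from outside, world axes, zero at the start; "torque": the same for the moment, N m; "opening": finger opening in m; "grip_force": force on a finger pad.
Only numpy, scipy, OpenCV 4.12 (cv2) and the standard library are available. Lean on these libraries where they do the work, as an engineer would, in place of code of your own. Each camera call takes 0.05 s, during which the arm holds its last target. There are 200 camera calls.

## Working session

There is one attempt and no reset: what is moved stays moved. The work goes in short steps, Python scripts to look and compute and a tool call to move; the robot and the scene stay as the last step left them, time stands still between calls to the robot, and variables do not carry over. Pictures are saved under pics/ and viewed, at most 10 in all, crops included, and the job is handed in when it is done.

Besides the shell and the picture viewer there is one more tool, called by a JSON object that holds its "name" and its "arguments", one argument or row to a line. move_arm: Moves the arm, as the interface text tells. Shifts and turns lie within -1 to 1; 1 stands for 0.1 m of shift or pi rad of turn. Its arguments: {"type":"object","properties":{"motion":{"type":"array"},"fingers":{"type":"number"},"newtons":{"type":"number"}},"required":["motion"]}

```bash
mkdir -p pics; ls; cat > h.py <<'E'
import numpy as np, cv2
from cell import robot
from scipy.spatial.transform import Rotation as R
def cam(n):
    s=robot.observe(); c=robot.read_camera(n)
    if 'extrinsics' in c: c['T']=np.array(c['extrinsics'])
    else:
        T=np.eye(4); T[:3,:3]=R.from_euler('xyz',s['tool_rot']).as_matrix(); T[:3,3]=s['tool_pos']
        c['T']=T@np.array(c['hand_eye'])
    c['f']=200/np.tan(np.radians(c['vfov'])/2); return c
def cloud(c):
    z=c['range_z']; v,u=np.mgrid[:400,:640]
    P=np.stack([(u-c['cx'])/c['f']*z,-(v-c['cy'])/c['f']*z,-z],-1)
    W=P@c['T'][:3,:3].T+c['T'][:3,3]; W[z==0]=np.nan; return W
def save(n,im,k=1):
    cv2.imwrite('pics/'+n,cv2.resize(np.ascontiguousarray(im[:,:,::-1]),None,fx=k,fy=k,interpolation=cv2.INTER_CUBIC))
E
python3 - <<'E'
from h import *
s=robot.observe();print(s)
for n in ['top','side']:
    c=cam(n);save(n+'0.png',c['image']);np.savez(n+'0.npz',W=cloud(c),im=c['image'])
    print({k:v for k,v in c.items() if k not in('image','range_z')})
E
```

```text
pics
{'time': 0.0, 'qpos': array([ 1.13403222e+00,  3.42676878e-01,  1.52499504e+00,  2.39911487e-05,
        1.27539324e+00, -1.46003031e-01]), 'qvel': array([ 1.37073345e-03, -1.90495911e-03, -6.93990587e-04, -5.62800060e-05,
       -3.53900426e-04, -4.12237233e-04]), 'joint_efforts': array([-2.35268431e-03, -4.31223428e+01, -2.44216847e+01,  7.15437136e-02,
        5.58045530e-02, -1.49322241e-04]), 'tool_pos': array([0.15031215, 0.50261023, 0.22607642]), 'tool_rot': array([-3.14013915e+00, -2.36925389e-04,  2.85082441e+00]), 'contact_force': array([-0.65449929, -0.03813136,  0.111111  ]), 'torque': array([ 0.01981114, -0.00555042,  0.00477978]), 'grip_force': 0.0, 'opening': 0.09225346113033975}
{'vfov': 54.87910079924043, 'cx': 322.54835607214693, 'cy': 202.01997265334361, 'extrinsics': array([[-0.01742745,  0.99038349, -0.13724732,  0.35356379],
       [-0.99979941, -0.01861668, -0.0073859 ,  0.0047529 ],
       [-0.00986996,  0.13709107,  0.99050927,  1.19592268],
       [ 0.        ,  0.        ,  0.        ,  1.        ]]), 'T': array([[-0.01742745,  0.99038349, -0.13724732,
[... 161 characters left out ...]
        ,  0.        ,  1.        ]]), 'f': np.float64(385.1881037774781)}
{'vfov': 43.36147858111968, 'cx': 311.0781318466212, 'cy': 199.04053324793054, 'extrinsics': array([[ 0.90269566,  0.29962901, -0.30880902, -0.07423058],
       [-0.42978784,  0.66218536, -0.61383464, -1.11054574],
       [ 0.02056615,  0.68682822,  0.72652875,  1.42555417],
       [ 0.        ,  0.        ,  0.        ,  1.        ]]), 'T': array([[ 0.90269566,  0.29962901, -0.30880902, -0.07423058],
       [-0.42978784,  0.66218536, -0.61383464, -1.11054574],
       [ 0.02056615,  0.68682822,  0.72652875,  1.42555417],
       [ 0.        ,  0.        ,  0.        ,  1.        ]]), 'f': np.float64(503.0700025374335)}
```

View pics/top0.png

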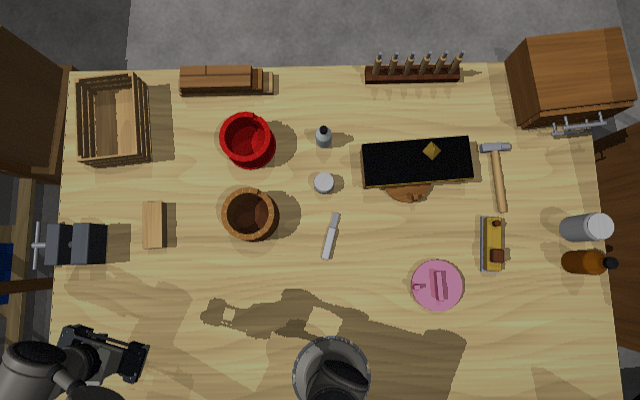

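View pics/side0.png

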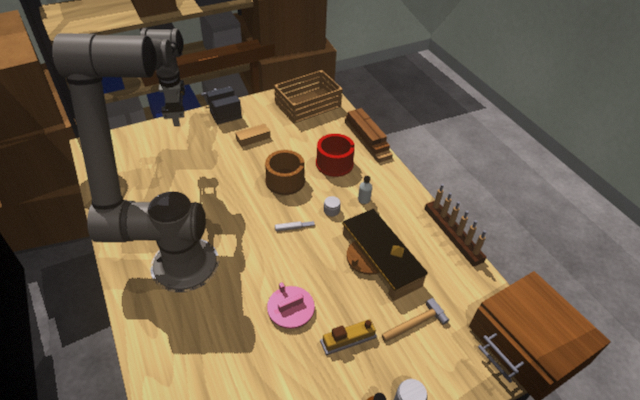

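The top picture shows two pots, wooden at (250,214) and red at (247,139). It also shows two lids: wooden under the shelf at (408,192), with its tab at the front, and pink at (438,286). The wooden ones fit the description, and the pink lid and red pot are decoys. Next I'll measure them and confirm in a crop.

```bash
python3 - <<'E'
from h import *
d=np.load('top0.npz');W=d['W'];im=d['im'].astype(int)
a=d['im'][175:255,205:295];b=d['im'][130:210,360:450]
save('crop0.png',np.vstack([np.hstack([a,b])]),4)
def box(m):
    m=m&~np.isnan(W[...,2]); return W[m]
V,U=np.mgrid[:400,:640]
# pot rim
m=(abs(U-250)<40)&(abs(V-214)<32)
P=box(m&(W[...,2]>.09)&(W[...,2]<.12)); print('rim',len(P),np.median(P[:,2]))
from scipy.optimize import least_squares
def fit(P):
    r=least_squares(lambda q:np.hypot(P[:,0]-q[0],P[:,1]-q[1])-q[2],[*P[:,:2].mean(0),.068],loss='soft_l1',f_scale=.002);return r.x
q=fit(P);print(q)
r=np.hypot(*(P[:,:2]-q[:2]).T);print(np.percentile(r,[1,5,95,99]))
th=np.degrees(np.arctan2(P[:,1]-q[1],P[:,0]-q[0]));h,_=np.histogram(th,bins=np.arange(-180,181,10));print(list(zip(range(-180,180,10),h)))
# shelf
S=(abs(U-417)<65)&(abs(V-162)<35)
P=box(S&(W[...,2]>.07)&(W[...,2]<.09));print('shelf',cv2.minAreaRect(P[:,:2].astype(np.float32)),np.median(P[:,2]))
# lid
m=(abs(U-408)<35)&(V>178)&(V<215)
P=box(m&(W[...,2]>.015)&(W[...,2]<.035));print('lid',len(P),P.min(0),P.max(0))
P=box(m&(W[...,2]>.045)&(W[...,2]<.063));print('tab',len(P),P)
for n,(u,v) in dict(knife=(331,236),tin=(324,183),glue=(324,135),offcut=(153,225),plane=(491,243),hammer=(498,175),pink=(438,286),red=(247,139)).items(): print(n,W[v,u])
E
```

```text
rim 865 0.09882324224381067
[0.4761279  0.22919312 0.06847687]
[0.05981112 0.06073029 0.07572804 0.076896  ]
[(-180, np.int64(23)), (-170, np.int64(24)), (-160, np.int64(26)), (-150, np.int64(24)), (-140, np.int64(27)), (-130, np.int64(25)), (-120, np.int64(26)), (-110, np.int64(25)), (-100, np.int64(22)), (-90, np.int64(26)), (-80, np.int64(23)), (-70, np.int64(26)), (-60, np.int64(22)), (-50, np.int64(22)), (-40, np.int64(4)), (-30, np.int64(10)), (-20, np.int64(26)), (-10, np.int64(24)), (0, np.int64(25)), (10, np.int64(26)), (20, np.int64(25)), (30, np.int64(26)), (40, np.int64(27)), (50, np.int64(26)), (60, np.int64(26)), (70, np.int64(25)), (80, np.int64(29)), (90, np.int64(27)), (100, np.int64(26)), (110, np.int64(27)), (120, np.int64(24)), (130, np.int64(25)), (140, np.int64(24)), (150, np.int64(24)), (160, np.int64(24)), (170, np.int64(24))]
shelf ((0.6258192658424377, -0.2702716588973999), (0.1347791999578476, 0.3223116099834442), 3.7142598628997803) 0.07920682812983648
lid 586 [ 0.51092337 -0.31932865  0.01511701] [ 0.56930594 -0.17747615  0.03397049]
tab 33 [[ 0.53128352 
[... 909 characters left out ...]
 0.05752505]
 [ 0.51664706 -0.25857117  0.04819038]
 [ 0.51579148 -0.26026287  0.05381551]
 [ 0.51538656 -0.26266886  0.05627077]
 [ 0.51488415 -0.26489852  0.05941452]
 [ 0.51573926 -0.26940597  0.05299343]
 [ 0.51513922 -0.27146028  0.05682661]
 [ 0.51332333 -0.26102696  0.04987087]
 [ 0.5128019  -0.26323567  0.05320808]
 [ 0.51381943 -0.26804598  0.04549998]]
knife [ 0.41155339 -0.01037114  0.02103066]
tin [0.57068243 0.0079017  0.04808094]
glue [0.70567648 0.00518388 0.09613695]
offcut [0.4536814  0.52798634 0.03609503]
plane [ 0.38129929 -0.48442604  0.04187166]
hammer [ 0.58940175 -0.52833243  0.02684348]
pink [ 0.25996752 -0.31676855  0.05433775]
red [0.72516517 0.25081037 0.00986369]
```

View pics/crop0.png

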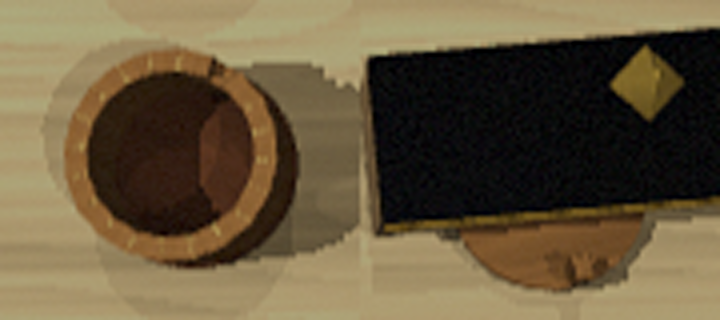

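The crop confirms both parts. The wooden pot's notch is at its upper right, crop (215,68), about -34° in the world frame. The wooden lid's tab is at crop (580,270). I'll start moving and check the pot with the wrist camera on the way.

{"name": "move_arm", "arguments": {
  "motion": [
    [-1,-0.6,0,0,0,0],
    [-1,-0.6,0,0,0,0],
    [-1,-0.6,0,0,0,0]
  ],
  "fingers": 1
}}

```text
time: 0.48
tool_pos: [0.2309, 0.4147, 0.2266]
tool_rot: [-3.141, 0.0, 2.846]
contact_force: [-0.1, 0.6, 0.2]
opening: 0.0918
grip_force: 0.0
```

{"name": "move_arm", "arguments": {
  "motion": [
    [-1,-0.6,-0.5,0,0,0],
    [-1,-0.6,-0.5,0,0,0],
    [-1,-0.6,-0.5,0,0,0]
  ]
}}

```text
time: 0.85
tool_pos: [0.31, 0.3297, 0.2783]
tool_rot: [3.139, 0.002, 2.847]
contact_force: [-0.4, -0.2, 0.1]
opening: 0.0919
grip_force: 0.0
```

{"name": "move_arm", "arguments": {
  "motion": [
    [-0.75,-1,-0.7,0,0,0],
    [-0.75,-1,-0.7,0,0,0],
    [-0.75,-1,-0.7,0,0,0],
    [-0.75,-1,-0.7,0,0,0]
  ]
}}

```text
time: 1.35
tool_pos: [0.3509, 0.2138, 0.3468]
tool_rot: [3.141, 0.0, 2.85]
contact_force: [-0.6, 0.8, 0.3]
opening: 0.0919
grip_force: 0.0
```

```bash
python3 - <<'E'
from h import *
c=cam('wrist');save('w1.png',c['image']);np.savez('w1.npz',W=cloud(c),im=c['image']);print(c['hand_eye'],c['vfov'],robot.observe())
E
```

```text
[[-6.13105550e-04  9.63206485e-01  2.68761775e-01  7.21524984e-02]
 [ 9.99998751e-01  1.98992064e-04  1.56805907e-03  6.62160065e-04]
 [ 1.45688320e-03  2.68762400e-01 -9.63205404e-01 -1.57848875e-01]
 [ 0.00000000e+00  0.00000000e+00  0.00000000e+00  1.00000000e+00]] 62.740048671696705 {'time': 1.4, 'qpos': array([ 3.61044315e-01,  5.26973058e-02,  1.56467513e+00,  9.01188168e-04,
        1.52481880e+00, -9.19116577e-01]), 'qvel': array([ 0.02162396,  0.01042708,  0.01383357, -0.00023766, -0.00245229,
       -0.00085686]), 'joint_efforts': array([ -0.82132431, -30.0054431 , -26.89533949,  -0.07032546,
         0.12864877,  -0.06947016]), 'tool_pos': array([0.35039239, 0.21427778, 0.34619302]), 'tool_rot': array([ 3.14123999e+00, -1.02192979e-03,  2.85091571e+00]), 'contact_force': array([-0.55935008, -0.66534059, -1.00503321]), 'torque': array([-0.00584332, -0.04894401,  0.01327378]), 'grip_force': 0.0, 'opening': 0.09182007888865912}
```

View pics/w1.png

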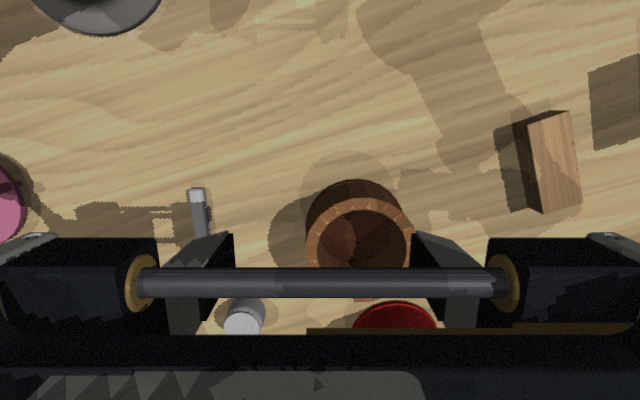

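The wrist view shows the wooden pot around (358,240), with the gripper hiding everything below the picture's middle. I'll view targets on the tool's +x side instead. Next, the lid.

{"name": "move_arm", "arguments": {
  "motion": [
    [-0.93,-0.92,0.2,0,0,0],
    [-0.93,-0.92,0.2,0,0,0],
    [-0.93,-0.92,0.2,0,0,0]
  ]
}}

```text
time: 1.78
tool_pos: [0.4141, 0.0975, 0.3247]
tool_rot: [-3.14, -0.003, 2.848]
contact_force: [0.2, -0.0, -0.4]
opening: 0.0919
grip_force: 0.0
```

{"name": "move_arm", "arguments": {
  "motion": [
    [-0.93,-0.92,0.2,0,0,0],
    [-0.93,-0.92,0.2,0,0,0],
    [-0.93,-0.92,0.2,0,0,0]
  ]
}}

```text
time: 2.15
tool_pos: [0.477, -0.0168, 0.3047]
tool_rot: [-3.142, -0.003, 2.849]
contact_force: [-0.8, 0.8, 0.3]
opening: 0.0916
grip_force: 0.0
```

{"name": "move_arm", "arguments": {
  "motion": [
    [-0.93,-0.92,0.2,0,0,0],
    [-0.93,-0.92,0.2,0,0,0],
    [-0.93,-0.92,0.2,0,0,0]
  ]
}}

```text
time: 2.52
tool_pos: [0.5399, -0.1311, 0.2846]
tool_rot: [3.141, -0.003, 2.85]
contact_force: [-0.9, 0.2, -0.5]
opening: 0.0919
grip_force: 0.0
```

{"name": "move_arm", "arguments": {
  "motion": [
    [-0.93,-0.92,0.2,0,0,-0.1],
    [-0.93,-0.92,0.2,0,0,-0.165],
    [-0.93,-0.92,0.2,0,0,-0.165],
    [-0.93,-0.92,0.2,0,0,-0.165],
    [-0.93,-0.92,0.2,0,0,-0.165],
    [-0.93,-0.92,0.2,0,0,-0.165]
  ]
}}

```text
time: 3.28
tool_pos: [0.6019, -0.2442, 0.2677]
tool_rot: [-3.141, 0.001, -2.914]
contact_force: [-0.3, -0.5, 0.0]
opening: 0.0917
grip_force: 0.0
```

```bash
python3 - <<'E'
from h import *
c=cam('wrist');save('w2.png',c['image']);W=cloud(c);np.savez('w2.npz',W=W,im=c['image']);print(robot.observe()['tool_pos'])
E
```

```text
[ 0.60186142 -0.24451508  0.26758853]
```

View pics/w2.png

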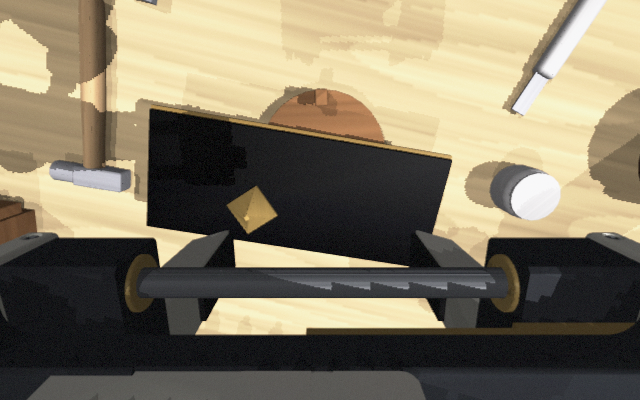

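The lid's visible segment spans about (270–385, 90–145), with the tab at (321,97), and the boss sits on the shelf at (252,210). Now to fit them.

```bash
python3 - <<'E'
from h import *
from scipy.optimize import least_squares
d=np.load('w2.npz');W=d['W'];V,U=np.mgrid[:400,:640]
m=(U>255)&(U<395)&(V>80)&(V<150)
z=W[...,2]
L=m&(z>.017)&(z<.031)&(W[...,0]<.56)
print(L.sum(),np.median(z[L]),np.median(z[(V<60)&(U>320)&(U<420)]))
# outer boundary: lowest V per column
pts=[]
for u in range(272,385):
    v=np.where(L[:,u]|((m&(z>.04)&(z<.062))[:,u]))[0]
    if len(v) and not 308<u<334: pts.append(W[v[0],u])
P=np.array(pts)
r=least_squares(lambda q:np.hypot(P[:,0]-q[0],P[:,1]-q[1])-.0755,[.586,-.249],loss='soft_l1',f_scale=.001);print('lid centre',r.x,np.std(r.fun))
T=m&(z>.045)&(z<.062)&(W[...,0]<.545)
Q=W[T];print('tab',len(Q),Q.mean(0),cv2.minAreaRect(Q[:,:2].astype(np.float32)),np.median(Q[:,2]))
t=cv2.minAreaRect(Q[:,:2].astype(np.float32))[0]
print('yaw',np.degrees(np.arctan2(r.x[1]-t[1],r.x[0]-t[0])),np.hypot(*(r.x-np.array(t))))
S=(z>.07)&(z<.088)&(V>100)&(V<270)
print('shelf',cv2.minAreaRect(W[S][:,:2].astype(np.float32)),np.median(z[S]))
E
```

```text
3417 0.023732053610290293 nan
lid centre [ 0.58688286 -0.24697455] 0.0003527909562239557
tab 218 [ 0.52280965 -0.26353913  0.05551124] ((0.5225903987884521, -0.2636290192604065), (0.017701825127005577, 0.013826319947838783), 16.816932678222656) 0.055470639226975316
yaw 14.522805629698068 0.06641454242209364
shelf ((0.6259835958480835, -0.2687397599220276), (0.1335088610649109, 0.31989941000938416), 3.4803922176361084) 0.07973063745524045
```

{"name": "move_arm", "arguments": {
  "motion": [
    [0.4,0,0.5,0,0,-0.011],
    [0.815,-0.01,1,0,0,-0.011],
    [0.815,-0.01,1,0,0,-0.011],
    [0.815,-0.01,1,0,0,-0.011]
  ],
  "fingers": 0.1,
  "newtons": 25
}}

```text
time: 3.82
tool_pos: [0.5236, -0.2656, 0.168]
tool_rot: [-3.14, 0.002, -2.88]
contact_force: [0.3, -0.2, 0.2]
opening: 0.0561
grip_force: 0.0
```

{"name": "move_arm", "arguments": {
  "motion": [
    [0,0,0.5,0,0,0],
    [0,0,0.9,0,0,0],
    [0,0,0.9,0,0,0],
    [0,0,0.9,0,0,0]
  ]
}}

```text
time: 4.32
tool_pos: [0.5248, -0.2661, 0.0792]
tool_rot: [-3.138, 0.003, -2.879]
contact_force: [-0.1, 1.1, 0.7]
opening: 0.0506
grip_force: 0.0
```

```bash
cat >> h.py <<'E'
def go(x,y,z,psi,tilt=None):
    "print tool-frame shift (0.1 m) and turn (pi) from the measured pose"
    s=robot.observe(); A=R.from_euler('xyz',s['tool_rot'])
    B=R.from_euler('xyz',[np.pi,0,np.radians(psi)])
    if tilt is not None: B=R.from_rotvec(tilt)*B
    d=A.inv().apply(np.array([x,y,z])-s['tool_pos'])/.1
    print('t',s['time'],'pos',s['tool_pos'].round(4),'psi',np.degrees(s['tool_rot'][2]).round(2),'F',s['contact_force'].round(1),'open',round(s['opening'],4),'grip',round(s['grip_force'],1))
    print('shift',d.round(3),'turn',((A.inv()*B).as_rotvec()/np.pi).round(4))
E
python3 -c "
from h import *
go(.5226,-.2636,.031,195)"
```

```text
t 4.325 pos [ 0.5248 -0.2661  0.0792] psi -164.95 F [-0.1  1.1  0.7] open 0.0506 grip 0.0
shift [0.016 0.031 0.482] turn [-0.0011  0.001   0.0003]
```

{"name": "move_arm", "arguments": {
  "motion": [
    [0.015,0.03,0.2,0,0,0],
    [0.015,0.03,0.4,0,0,0],
    [0.015,0.03,0.47,0,0,0],
    [0.015,0.03,0.47,0,0,0]
  ]
}}

```text
time: 4.82
tool_pos: [0.5213, -0.2632, 0.031]
tool_rot: [-3.14, 0.001, -2.879]
contact_force: [0.4, 0.3, 0.2]
opening: 0.0506
grip_force: 0.0
```

{"name": "move_arm", "arguments": {
  "motion": [
    [0,0,0,0,0,0],
    [0,0,0,0,0,0],
    [0,0,0,0,0,0],
    [0,0,0,0,0,0],
    [0,0,0,0,0,0],
    [0,0,0,0,0,0]
  ],
  "fingers": -1,
  "newtons": 25
}}

```text
time: 5.58
tool_pos: [0.5205, -0.2629, 0.0299]
tool_rot: [-3.141, 0.0, -2.88]
contact_force: [0.2, -1.0, 2.3]
opening: 0.0141
grip_force: 25.0
```

```bash
python3 -c "
from h import *
go(.5226-.125,-.2636-.010,.0325,195)"
```

```text
t 5.575 pos [ 0.5205 -0.2629  0.0299] psi -165.0 F [ 0.2 -1.   2.3] open 0.0141 grip 25.0
shift [ 1.215  0.215 -0.027] turn [-0.0002  0.0001  0.    ]
```

{"name": "move_arm", "arguments": {
  "motion": [
    [0.15,0,0,0,0,0],
    [0.35,0.03,0,0,0,0],
    [0.55,0.06,0,0,0,0],
    [0.75,0.09,0,0,0,0],
    [0.9,0.1,0,0,0,0],
    [1,0.12,0,0,0,0]
  ]
}}

```text
time: 6.32
tool_pos: [0.4199, -0.2773, 0.0298]
tool_rot: [-3.141, 0.0, -2.88]
contact_force: [2.7, 0.6, -0.3]
opening: 0.014
grip_force: 25.0
```

{"name": "move_arm", "arguments": {
  "motion": [
    [0.15,0.02,0,0,0,0],
    [0.25,0.04,0,0,0,0],
    [0.25,0.04,0,0,0,0],
    [0.25,0.04,0,0,0,0]
  ]
}}

```text
time: 6.82
tool_pos: [0.3941, -0.2797, 0.0298]
tool_rot: [3.14, -0.002, -2.879]
contact_force: [-6.3, -3.4, 7.1]
opening: 0.0138
grip_force: 25.0
```

{"name": "move_arm", "arguments": {
  "motion": [
    [0,0,0,0,0,0],
    [0,0,0,0,0,0],
    [0,0,0,0,0,0],
    [0,0,0,0,0,0]
  ],
  "fingers": -0.2
}}

```text
time: 7.32
tool_pos: [0.3955, -0.2795, 0.0296]
tool_rot: [3.141, -0.0, -2.879]
contact_force: [0.9, 0.0, 0.2]
opening: 0.0367
grip_force: 0.0
```

{"name": "move_arm", "arguments": {
  "motion": [
    [0,0,-0.3,0,0,0],
    [0,0,-0.7,0,0,0],
    [0,0,-1,0,0,0],
    [0,0,-1,0,0,0]
  ]
}}

```text
time: 7.82
tool_pos: [0.3966, -0.2805, 0.1317]
tool_rot: [-3.137, 0.003, -2.879]
contact_force: [0.0, -0.2, -0.5]
opening: 0.0364
grip_force: 0.0
```

```bash
python3 -c "
from h import *
go(.53,-.26,.24,195)"
```

```text
t 7.825 pos [ 0.3966 -0.2805  0.1317] psi -164.97 F [ 0.  -0.2 -0.5] open 0.0364 grip 0.0
shift [-1.345 -0.152 -1.079] turn [-0.0013  0.0008  0.0002]
```

{"name": "move_arm", "arguments": {
  "motion": [
    [-0.2,-0.3,-0.5,0,0,0.05],
    [-0.54,-0.81,-1,0,0,0.11],
    [-0.54,-0.81,-1,0,0,0.17],
    [-0.54,-0.81,-1,0,0,0.23],
    [-0.54,-0.81,-1,0,0,0.29],
    [-0.54,-0.81,-1,0,0,0.35],
    [-0.54,-0.81,-1,0,0,0.41],
    [-0.54,-0.81,-1,0,0,0.47],
    [-0.54,-0.81,-1,0,0,0.5],
    [-0.54,-0.81,-1,0,0,0.5],
    [-0.54,-0.81,-1,0,0,0.5]
  ]
}}

```text
time: 9.2
tool_pos: [0.4685, -0.3437, 0.2289]
tool_rot: [-3.141, -0.001, 1.835]
contact_force: [-0.1, 0.2, -1.0]
opening: 0.0367
grip_force: 0.0
```

```bash
cat >> h.py <<'E'
from scipy.optimize import least_squares
def lid(W,c0,rad=.11,z0=0.):
    "lid centre and yaw from cloud near c0, underside height z0"
    z=W[...,2]-z0; n=np.hypot(W[...,0]-c0[0],W[...,1]-c0[1])<rad
    pl=(W[n&(z>.017)&(z<.031)]); tp=W[n&(z>.047)&(z<.063)][:,:2]
    # bar: long cluster near centre, tab: cluster about 66 mm away
    g=lambda q:(np.hypot(*(tp-q[:2]).T))
    near=tp[g(c0)<.05]; far=tp[g(c0)>.05]
    b=cv2.minAreaRect(near.astype(np.float32)); t=cv2.minAreaRect(far.astype(np.float32))
    print('bar',len(near),b,'\ntab',len(far),t)
    d=np.array(b[0])-t[0]; print('yaw',np.degrees(np.arctan2(d[1],d[0])),'dist',np.hypot(*d),'plate z',np.median(pl[:,2]),'bar z',np.median(W[n&(z>.047)&(z<.063)][:,2]))
E
python3 - <<'E'
from h import *
c=cam('wrist');W=cloud(c);np.savez('w3.npz',W=W);save('w3.png',c['image']);lid(W,(.462,-.2636));go(.462,-.2636,.03,105)
E
```

```text
bar 1473 ((0.4598565101623535, -0.2624393403530121), (0.016064239665865898, 0.08405455946922302), 14.484292030334473) 
tab 287 ((0.39627841114997864, -0.2791626751422882), (0.018224792554974556, 0.013002892024815083), 14.901442527770996)
yaw 14.73703592618659 dist 0.06574073775446665 plate z 0.02379296358447025 bar z 0.05554681420902985
t 9.25 pos [ 0.4685 -0.3437  0.2291] psi 105.12 F [0.4 0.3 0.1] open 0.0366 grip 0.0
shift [0.789 0.147 1.991] turn [-0.0001 -0.0003  0.0006]
```

View pics/w3.png

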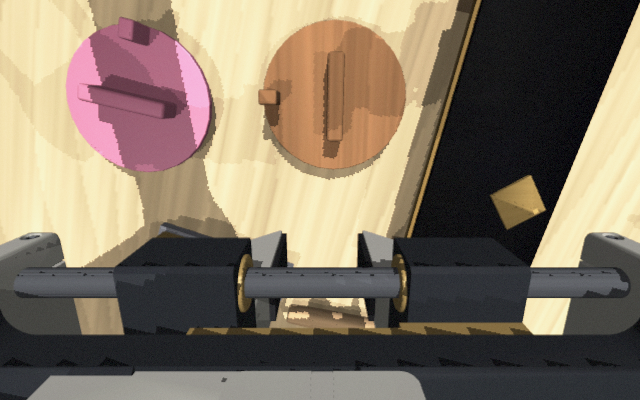

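The lid lies clear at (335,95) with its bar at (335,97), and the pink decoy stands beside it at (140,95). Grasping the bar now.

{"name": "move_arm", "arguments": {
  "motion": [
    [0.4,0.06,0.4,0,0,0.002],
    [0.81,0.13,0.9,0,0,0.002],
    [0.81,0.13,1,0,0,0.002],
    [0.81,0.13,1,0,0,0.002],
    [0.81,0.13,1,0,0,0.002]
  ]
}}

```text
time: 9.88
tool_pos: [0.4613, -0.2639, 0.1311]
tool_rot: [3.14, 0.003, 1.826]
contact_force: [-0.2, 0.6, -0.3]
opening: 0.0366
grip_force: 0.0
```

```bash
python3 - <<'E'
from h import *
go(.4599,-.2624,.029,104.7)
E
```

```text
t 9.875 pos [ 0.4613 -0.2639  0.1311] psi 104.63 F [-0.2  0.6 -0.3] open 0.0366 grip 0.0
shift [ 0.021 -0.012  1.021] turn [ 0.0006  0.0009 -0.0004]
```

{"name": "move_arm", "arguments": {
  "motion": [
    [0.01,-0.01,0.4,0,0,0],
    [0.01,-0.01,0.75,0,0,0],
    [0.01,-0.01,0.95,0,0,0],
    [0.01,-0.01,1,0,0,0],
    [0.01,-0.01,1,0,0,0]
  ]
}}

```text
time: 10.5
tool_pos: [0.4597, -0.2625, 0.0306]
tool_rot: [3.14, 0.001, 1.826]
contact_force: [0.6, 0.5, 0.1]
opening: 0.0368
grip_force: 0.0
```

{"name": "move_arm", "arguments": {
  "motion": [
    [0,0,0.01,0,0,0],
    [0,0,0.01,0,0,0],
    [0,0,0.01,0,0,0],
    [0,0,0.01,0,0,0],
    [0,0,0.01,0,0,0],
    [0,0,0.01,0,0,0]
  ],
  "fingers": -1,
  "newtons": 30
}}

```text
time: 11.25
tool_pos: [0.4594, -0.2618, 0.0293]
tool_rot: [3.141, 0.001, 1.827]
contact_force: [-0.3, 0.4, 6.4]
opening: 0.0157
grip_force: 30.0
```

```bash
python3 - <<'E'
from h import *
go(.4599,-.2624,.029,104.7)
d=np.load('top0.npz');W=d['W'];V,U=np.mgrid[:400,:640]
m=(abs(U-250)<40)&(abs(V-214)<32)&(W[...,2]>.09)&(W[...,2]<.12);P=W[m]
th=np.degrees(np.arctan2(P[:,1]-.2292,P[:,0]-.4761));r=np.hypot(P[:,1]-.2292,P[:,0]-.4761)
k=(th>-60)&(th<-10);o=np.argsort(th[k]);print(np.c_[th[k][o],r[k][o]*1e3].round(1)[25:70].tolist())
E
```

```text
t 11.25 pos [ 0.4594 -0.2618  0.0293] psi 104.66 F [-0.3  0.4  6.4] open 0.0157 grip 30.0
shift [-0.007  0.003  0.003] turn [ 0.0003  0.0003 -0.0002]
[[-48.6, 71.3], [-48.4, 75.3], [-47.4, 69.2], [-47.1, 61.0], [-47.0, 65.1], [-46.6, 73.2], [-45.6, 71.2], [-45.2, 75.2], [-45.1, 63.0], [-45.0, 67.1], [-43.8, 69.2], [-43.6, 65.1], [-43.5, 73.3], [-42.7, 61.1], [-42.2, 71.3], [-41.8, 75.4], [-41.7, 67.3], [-41.5, 63.2], [-40.9, 73.5], [-39.9, 65.4], [-39.6, 69.5], [-39.1, 61.4], [-36.5, 67.9], [-24.8, 61.1], [-23.6, 68.0], [-23.1, 66.0], [-22.9, 64.0], [-22.8, 70.6], [-22.4, 75.2], [-21.8, 73.4], [-21.3, 75.9], [-20.5, 67.4], [-20.1, 69.9], [-19.6, 72.4], [-19.4, 61.1], [-19.4, 65.8], [-19.4, 63.5], [-18.2, 75.6], [-18.2, 68.8], [-17.4, 71.6], [-17.3, 62.4], [-16.7, 74.4], [-16.6, 60.3], [-16.5, 65.2], [-15.7, 68.1]]
```

Gripped at 15.7 mm. Notch edges at -40° and -23.5° put its middle at about -31.7°, so the home lid yaw is about 148°. Lifting and carrying.

{"name": "move_arm", "arguments": {
  "motion": [
    [0,0,-0.1,0,0,0],
    [0,0,-0.3,0,0,0],
    [0,0,-0.6,0,0,0],
    [0,0,-0.9,0,0,0],
    [0,0,-1,0,0,0]
  ]
}}

```text
time: 11.88
tool_pos: [0.4593, -0.2618, 0.1301]
tool_rot: [3.14, 0.001, 1.827]
contact_force: [-0.6, -0.2, -5.3]
opening: 0.0159
grip_force: 30.0
```

{"name": "move_arm", "arguments": {
  "motion": [
    [0.1,0.1,-0.5,0,0,0],
    [0.5,0.3,-1,0,0,0],
    [0.88,0.52,-1,0,0,0],
    [0.88,0.52,-1,0,0,0]
  ]
}}

```text
time: 12.38
tool_pos: [0.487, -0.1602, 0.2283]
tool_rot: [-3.141, -0.002, 1.83]
contact_force: [0.2, -0.8, -5.0]
opening: 0.0161
grip_force: 30.0
```

{"name": "move_arm", "arguments": {
  "motion": [
    [0.3,0.2,0,0,0,0],
    [0.7,0.4,0,0,0,0],
    [0.88,0.52,0,0,0,0],
    [0.88,0.52,0,0,0,0]
  ]
}}

```text
time: 12.88
tool_pos: [0.5146, -0.0641, 0.2273]
tool_rot: [-3.139, -0.001, 1.829]
contact_force: [-0.5, -0.7, -4.5]
opening: 0.016
grip_force: 30.0
```

{"name": "move_arm", "arguments": {
  "motion": [
    [0.3,0.2,0,0,0,0],
    [0.7,0.4,0,0,0,0],
    [0.88,0.52,0,0,0,0],
    [0.88,0.52,0,0,0,0]
  ]
}}

```text
time: 13.38
tool_pos: [0.5429, 0.0333, 0.2277]
tool_rot: [-3.14, -0.0, 1.828]
contact_force: [0.0, -0.4, -5.1]
opening: 0.0153
grip_force: 30.0
```

{"name": "move_arm", "arguments": {
  "motion": [
    [0.3,0.2,0,0,0,-0.04],
    [0.7,0.4,0,0,0,-0.08],
    [0.88,0.52,0,0,0,-0.12],
    [0.88,0.52,0,0,0,-0.16],
    [0.88,0.52,0,0,0,-0.186],
    [0.88,0.52,0,0,0,-0.186],
    [0.88,0.52,0,0,0,-0.186]
  ]
}}

```text
time: 14.25
tool_pos: [0.5711, 0.1304, 0.2284]
tool_rot: [-3.141, -0.0, 2.408]
contact_force: [0.2, 0.5, -4.1]
opening: 0.0159
grip_force: 30.0
```

```bash
python3 - <<'E'
from h import *
c=cam('wrist');W=cloud(c);np.savez('w4.npz',W=W);save('w4.png',c['image']);go(.4761,.2292,.2,138)
m=(abs(W[...,2]-.0995)<.006)&(np.hypot(W[...,0]-.4761,W[...,1]-.2292)<.09);P=W[m];print(len(P),np.median(P[:,2]))
q=least_squares(lambda q:np.hypot(P[:,0]-q[0],P[:,1]-q[1])-q[2],[.476,.229,.068]).x
for _ in range(2):
    r=np.hypot(P[:,0]-q[0],P[:,1]-q[1]);th=np.degrees(np.arctan2(P[:,1]-q[1],P[:,0]-q[0]))
    # bisect inner/outer edges per angular bin
    b=[]
    for a in range(-180,180,5):
        k=(th>=a)&(th<a+5)
        if k.sum()>8 and r[k].max()-r[k].min()>.013: b.append((np.radians(a+2.5),r[k].min(),r[k].max()))
    b=np.array(b);mid=(b[:,1]+b[:,2])/2
    s=least_squares(lambda x:mid-(x[0]*np.cos(b[:,0])+x[1]*np.sin(b[:,0])+x[2]),[0,0,.068],loss='soft_l1',f_scale=.001).x
    q=np.r_[q[:2]+s[:2],s[2]]
print(q,len(b))
h,_=np.histogram(th,bins=np.arange(-180,181,2));i=(np.arange(-180,180,2));print([(a,n) for a,n in zip(i,h) if -60<a<-8]);print((h==0).sum())
for lo,hi in((.060,.066),(.066,.071),(.071,.076)):
    t=np.sort(th[(r>lo)&(r<hi)]);g=np.diff(t);j=g.argmax();print(lo,t[j],t[j+1],(t[j]+t[j+1])/2)
E
```

```text
t 14.3 pos [0.5711 0.1307 0.2285] psi 138.01 F [-0.3 -1.1 -5. ] open 0.0158 grip 30.0
shift [1.365 0.096 0.285] turn [-0.0001 -0.0001  0.    ]
5249 0.09978377566509489
[0.47766364 0.23152863 0.06818098] 31
[(np.int64(-58), np.int64(4)), (np.int64(-56), np.int64(5)), (np.int64(-54), np.int64(2)), (np.int64(-52), np.int64(3)), (np.int64(-50), np.int64(3)), (np.int64(-48), np.int64(1)), (np.int64(-46), np.int64(3)), (np.int64(-44), np.int64(2)), (np.int64(-42), np.int64(0)), (np.int64(-40), np.int64(1)), (np.int64(-38), np.int64(0)), (np.int64(-36), np.int64(0)), (np.int64(-34), np.int64(0)), (np.int64(-32), np.int64(0)), (np.int64(-30), np.int64(0)), (np.int64(-28), np.int64(0)), (np.int64(-26), np.int64(17)), (np.int64(-24), np.int64(29)), (np.int64(-22), np.int64(35)), (np.int64(-20), np.int64(45)), (np.int64(-18), np.int64(54)), (np.int64(-16), np.int64(55)), (np.int64(-14), np.int64(57)), (np.int64(-12), np.int64(60)), (np.int64(-10), np.int64(58))]
81
0.06 -39.286459932789334 -25.386300777679324 -32.336380355234326
0.066 -65.57770029950586 -24.64133264035042 -45.10951646992814
0.071 -71.23880232138573 -20.348760863092554 -45.79378159223914
```

View pics/w4.png

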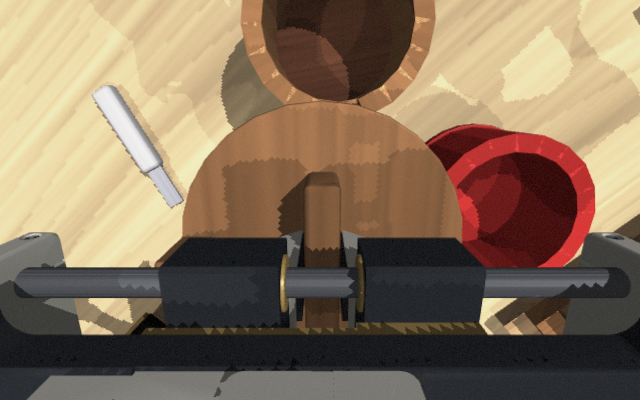

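Only the near arc of the pot is visible here, around (340,50). The wrist and top fits of its centre agree within 3 mm. I'll use (0.4772, 0.2308), with the notch at -32.2°.

{"name": "move_arm", "arguments": {
  "motion": [
    [0.3,0.02,0,0,0,0],
    [0.6,0.05,0.1,0,0,0],
    [0.7,0.06,0.2,0,0,0],
    [0.7,0.06,0.2,0,0,0]
  ]
}}

```text
time: 14.8
tool_pos: [0.5225, 0.1827, 0.208]
tool_rot: [-3.14, -0.001, 2.411]
contact_force: [0.7, 0.8, -4.1]
opening: 0.0162
grip_force: 30.0
```

{"name": "move_arm", "arguments": {
  "motion": [
    [0.3,0.02,0.1,0,0,0],
    [0.6,0.05,0.3,0,0,0],
    [0.67,0.06,0.5,0,0,0],
    [0.67,0.06,0.55,0,0,0],
    [0.67,0.06,0.55,0,0,0]
  ]
}}

```text
time: 15.42
tool_pos: [0.4782, 0.2313, 0.1541]
tool_rot: [3.141, 0.001, 2.41]
contact_force: [0.6, -0.9, -5.1]
opening: 0.0159
grip_force: 30.0
```

```bash
python3 - <<'E'
from h import *
c=cam('wrist');W=cloud(c);go(.4772,.2308,.123,138)
c=cam('top');save('t5.png',c['image'][165:265,190:310],5)
E
```

```text
t 15.475 pos [0.4784 0.2315 0.1545] psi 138.08 F [ 0.7 -0.5 -5.3] open 0.0159 grip 30.0
shift [ 0.005 -0.013  0.315] turn [0.0004 0.0003 0.0004]
```

View pics/t5.png

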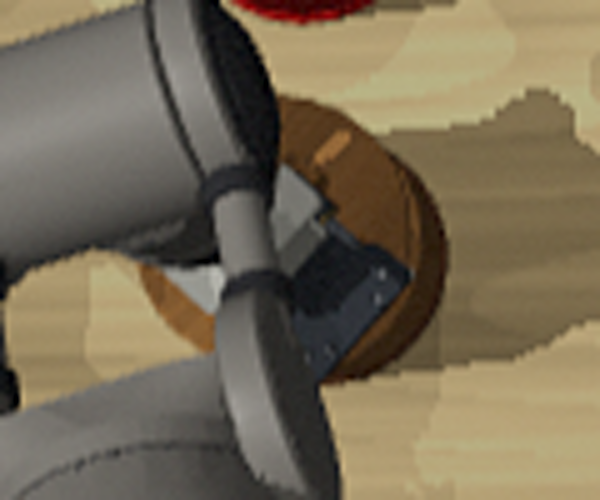

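The arm hides most of the lid in this view, though it looks centred over the pot. I'll lower slowly while watching the force.

{"name": "move_arm", "arguments": {
  "motion": [
    [0.005,-0.01,0.1,0,0,0],
    [0.005,-0.01,0.2,0,0,0],
    [0.005,-0.01,0.25,0,0,0],
    [0.005,-0.01,0.28,0,0,0],
    [0.005,-0.01,0.28,0,0,0]
  ]
}}

```text
time: 16.15
tool_pos: [0.476, 0.2316, 0.1255]
tool_rot: [-3.141, -0.0, 2.411]
contact_force: [0.3, -0.8, -4.7]
opening: 0.0156
grip_force: 30.0
```

{"name": "move_arm", "arguments": {
  "motion": [
    [0,0,0.02,0,0,0],
    [0,0,0.03,0,0,0],
    [0,0,0.03,0,0,0]
  ]
}}

```text
time: 16.52
tool_pos: [0.4763, 0.2317, 0.1232]
tool_rot: [3.141, 0.0, 2.411]
contact_force: [-0.5, 0.8, -1.3]
opening: 0.0155
grip_force: 30.0
```

```bash
python3 - <<'E'
from h import *
go(.4772,.2308,.123,138)
E
```

```text
t 16.525 pos [0.4763 0.2317 0.1232] psi 138.14 F [-0.5  0.8 -1.3] open 0.0155 grip 30.0
shift [-0.013 -0.001  0.002] turn [0.0002 0.0001 0.0008]
```

{"name": "move_arm", "arguments": {
  "motion": [
    [0,0,0,0,0,0],
    [0,0,0,0,0,0],
    [0,0,0,0,0,0],
    [0,0,0,0,0,0],
    [0,0,0,0,0,0],
    [0,0,0,0,0,0]
  ],
  "fingers": -0.2
}}

```text
time: 17.27
tool_pos: [0.4761, 0.2316, 0.1227]
tool_rot: [3.141, -0.0, 2.411]
contact_force: [-0.2, 0.5, -0.4]
opening: 0.0368
grip_force: 0.0
```

{"name": "move_arm", "arguments": {
  "motion": [
    [0,0,-0.2,0,0,0],
    [0,0,-0.5,0,0,0],
    [-0.4,0,-0.9,0,0,0],
    [-0.8,0,-1,0,0,0],
    [-0.8,0,-1,0,0,0],
    [-0.8,0,-1,0,0,0]
  ]
}}

```text
time: 18.02
tool_pos: [0.5349, 0.1783, 0.2221]
tool_rot: [-3.141, -0.001, 2.411]
contact_force: [-0.2, 0.2, -0.0]
opening: 0.037
grip_force: 0.0
```

```bash
python3 - <<'E'
from h import *
c=cam('wrist');W=cloud(c);save('w6.png',c['image']);np.savez('w6.npz',W=W);go(.4772,.2308,.123,138)
lid(W,(.477,.231),rad=.1,z0=.09)
n=(np.hypot(W[...,0]-.477,W[...,1]-.231)<.074)&(W[...,2]>.108)&(W[...,2]<.126);P=W[n]
k=np.linalg.lstsq(np.c_[P[:,:2]-[.477,.231],np.ones(len(P))],P[:,2],rcond=None)[0];print('plate plane slope deg',np.degrees(k[:2]),k[2])
m=np.hypot(W[...,0]-.477,W[...,1]-.231)<.09;m&=(W[...,2]>.1);Q=W[m]
E
```

```text
t 18.075 pos [0.5347 0.1786 0.222 ] psi 138.16 F [ 0.7  0.1 -0.4] open 0.0366 grip 0.0
shift [0.775 0.006 0.991] turn [-0.0004 -0.0004  0.0009]
bar 2955 ((0.47720831632614136, 0.23198768496513367), (0.01610534079372883, 0.08384764194488525), 47.63437271118164) 
tab 632 ((0.4333944022655487, 0.1830005794763565), (0.018232394009828568, 0.013653457164764404), 48.03311538696289)
yaw 48.19065010951801 dist 0.06572210868100307 plate z 0.1142050254641746 bar z 0.14602617446857258
plate plane slope deg [-2.26666422 -2.5723858 ] 0.11408406798216271
```

View pics/w6.png

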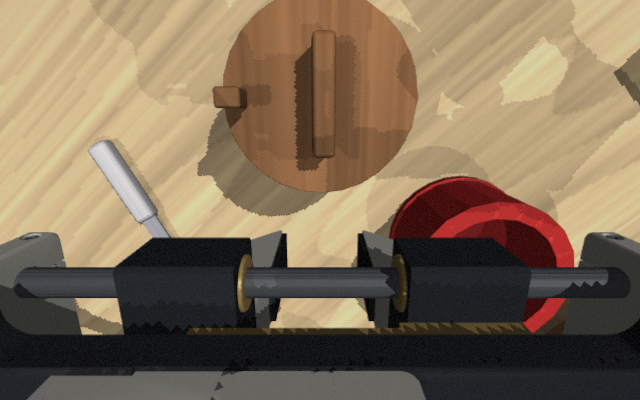

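The lid rests tilted 3.4° on the rim, bar at (323,95) and tab at (230,97). It is centred, with the key at -131.8°, so it needs about +99.6° to the notch. I'll regrasp with the tool tilted to match.

```bash
python3 - <<'E'
from h import *
t=.0598*np.array([-.745,.667,0])
go(.4762+.0016,.2308+.0018,.1201+.04,138.2,t); go(.4762,.2308,.1201,138.2,t)
E
```

```text
t 18.075 pos [0.5347 0.1786 0.222 ] psi 138.16 F [ 0.7  0.1 -0.4] open 0.0366 grip 0.0
shift [0.783 0.023 0.62 ] turn [ 0.0187 -0.0004 -0.0002]
t 18.075 pos [0.5347 0.1786 0.222 ] psi 138.16 F [ 0.7  0.1 -0.4] open 0.0366 grip 0.0
shift [ 0.782 -0.     1.02 ] turn [ 0.0187 -0.0004 -0.0002]
```

{"name": "move_arm", "arguments": {
  "motion": [
    [0.4,0.02,0.2,0.01,0,0],
    [0.78,0.02,0.4,0.019,0,0],
    [0.78,0.02,0.6,0.019,0,0],
    [0.78,0.02,0.62,0.019,0,0],
    [0.78,0.02,0.62,0.019,0,0]
  ]
}}

```text
time: 18.7
tool_pos: [0.4789, 0.2319, 0.1611]
tool_rot: [-3.082, 0.0, 2.411]
contact_force: [0.4, -0.6, -0.3]
opening: 0.0367
grip_force: 0.0
```

```bash
python3 - <<'E'
from h import *
t=.0598*np.array([-.745,.667,0])
go(.4762,.2308,.1201,138.2,t)
E
```

```text
t 18.7 pos [0.4789 0.2319 0.1611] psi 138.16 F [ 0.4 -0.6 -0.3] open 0.0367 grip 0.0
shift [ 0.012 -0.002  0.411] turn [ 0.0001  0.     -0.0002]
```

{"name": "move_arm", "arguments": {
  "motion": [
    [0.01,0,0.15,0,0,0],
    [0.01,0,0.3,0,0,0],
    [0.01,0,0.4,0,0,0],
    [0.01,0,0.4,0,0,0]
  ]
}}

```text
time: 19.2
tool_pos: [0.476, 0.2303, 0.1197]
tool_rot: [-3.08, -0.001, 2.411]
contact_force: [-0.0, 0.3, -0.6]
opening: 0.0365
grip_force: 0.0
```

{"name": "move_arm", "arguments": {
  "motion": [
    [0,0,0,0,0,0],
    [0,0,0,0,0,0],
    [0,0,0,0,0,0],
    [0,0,0,0,0,0],
    [0,0,0,0,0,0],
    [0,0,0,0,0,0]
  ],
  "fingers": -1,
  "newtons": 25
}}

```text
time: 19.95
tool_pos: [0.4768, 0.2308, 0.1212]
tool_rot: [-3.083, 0.0, 2.411]
contact_force: [0.5, -0.0, 4.4]
opening: 0.0157
grip_force: 25.0
```

```bash
python3 - <<'E'
from h import *
s=robot.observe();A=R.from_euler('xyz',s['tool_rot']);print(s['contact_force'],s['torque'],s['opening'],s['grip_force'],s['tool_pos'])
# centre of rotation: pot axis (.477,.231); TCP circles about it
c=np.array([.4768,.2305]);p=s['tool_pos'];n0=np.array([.0399,.0446])
for al in (25,50,75,99.6):
    r=R.from_euler('z',al,degrees=True)
    B=r*A;q=p.copy();e=(p[:2]-c);q[:2]=c+r.as_matrix()[:2,:2]@e
    print(al,(A.inv().apply(q-p)/.1).round(3),((A.inv()*B).as_rotvec()/np.pi).round(4))
E
```

```text
[ 0.50036952 -0.04264593  4.38001726] [-0.03288897 -0.00876889  0.02016398] 0.01571638904633906 25.000850558280945 [0.47681481 0.2307655  0.121176  ]
25 [ 0.001 -0.001  0.   ] [-0.     -0.0082 -0.1386]
50 [ 0.001 -0.002  0.   ] [-1.000e-04 -1.630e-02 -2.773e-01]
75 [ 0.001 -0.003  0.   ] [-1.000e-04 -2.450e-02 -4.159e-01]
99.6 [ 0.    -0.004  0.   ] [-2.000e-04 -3.250e-02 -5.524e-01]
```

{"name": "move_arm", "arguments": {
  "motion": [
    [0,0,0,0,-0.002,-0.035],
    [0,0,0,0,-0.0041,-0.07],
    [0,0,0,0,-0.0065,-0.11],
    [0,0,0,0,-0.0088,-0.15],
    [0,0,0,0,-0.0112,-0.19],
    [0,0,0,0,-0.0135,-0.23],
    [0,0,0,0,-0.0159,-0.27],
    [0,0,0,0,-0.0159,-0.27]
  ]
}}

```text
time: 20.95
tool_pos: [0.4768, 0.2307, 0.1212]
tool_rot: [-3.082, 0.0, -3.023]
contact_force: [-0.5, 0.5, 4.2]
opening: 0.0161
grip_force: 25.1
```

```bash
python3 - <<'E'
from h import *
s=robot.observe();print(s['contact_force'],s['torque'],s['opening'],s['tool_pos'],s['tool_rot'],s['qpos'][5])
E
```

```text
[-0.5236168   0.50310117  4.17831837] [0.09496678 0.03622763 0.2980744 ] 0.016148846806545037 [0.47675651 0.23071914 0.12119362] [-3.08237620e+00  2.96046912e-04 -3.02313621e+00] -1.3141731729897683
```

{"name": "move_arm", "arguments": {
  "motion": [
    [0,0,0,0,-0.002,-0.035],
    [0,0,0,0,-0.0044,-0.075],
    [0,0,0,0,-0.0068,-0.115],
    [0,0,0,0,-0.0091,-0.155],
    [0,0,0,0,-0.0115,-0.195],
    [0,0,0,0,-0.0138,-0.235],
    [0,0,0,0,-0.0156,-0.265],
    [0,0,0,0,-0.0167,-0.282],
    [0,0,0,0,-0.0167,-0.282]
  ]
}}

```text
time: 22.08
tool_pos: [0.4768, 0.2308, 0.1207]
tool_rot: [-3.083, 0.0, -2.138]
contact_force: [1.5, 1.1, 1.2]
opening: 0.0158
grip_force: 25.0
```

```bash
python3 - <<'E'
from h import *
s=robot.observe();print(s['contact_force'],s['torque'],s['opening'],s['tool_pos'],s['tool_rot'],s['qpos'][5])
E
```

```text
[1.46148124 1.14443655 1.16397423] [ 0.58081009  0.17038372 -0.09806792] 0.015780317512542413 [0.47675868 0.23081588 0.12073656] [-3.08300068e+00  1.81040105e-04 -2.13811730e+00] -2.210025301578185
```

The vertical force fell and a moment appeared, so the key is probably over the notch. Releasing so it can drop, then looking.

{"name": "move_arm", "arguments": {
  "motion": [
    [0,0,0,0,0,0],
    [0,0,0,0,0,0],
    [0,0,0,0,0,0],
    [0,0,0,0,0,0],
    [0,0,0,0,0,0]
  ],
  "fingers": -0.2
}}

```text
time: 22.7
tool_pos: [0.4765, 0.2306, 0.1208]
tool_rot: [-3.083, -0.001, -2.135]
contact_force: [0.2, -0.7, -0.5]
opening: 0.0366
grip_force: 0.0
```

{"name": "move_arm", "arguments": {
  "motion": [
    [0,0,-0.2,0,0,0],
    [0,0,-0.5,-0.01,0,0],
    [-0.4,0,-0.9,-0.019,0,0],
    [-0.8,0,-1,-0.019,0,0],
    [-0.8,0,-1,-0.019,0,0],
    [-0.8,0,-1,-0.019,0,0]
  ]
}}

```text
time: 23.45
tool_pos: [0.5136, 0.3008, 0.2197]
tool_rot: [3.14, -0.003, -2.135]
contact_force: [-0.6, 1.1, -0.5]
opening: 0.0364
grip_force: 0.0
```

```bash
python3 - <<'E'
from h import *
c=cam('wrist');W=cloud(c);np.savez('w7.npz',W=W)
lid(W,(.477,.231),rad=.1,z0=.086)
n=(np.hypot(W[...,0]-.477,W[...,1]-.231)<.074)&(W[...,2]>.104)&(W[...,2]<.126);P=W[n]
k=np.linalg.lstsq(np.c_[P[:,:2]-[.477,.231],np.ones(len(P))],P[:,2],rcond=None)[0];print('slope deg',np.degrees(k[:2]),k[2]);go(.477,.231,.16,237.8)
E
```

```text
bar 2895 ((0.47664472460746765, 0.2308562994003296), (0.08372846245765686, 0.01591234840452671), 57.387237548828125) 
tab 588 ((0.5319275856018066, 0.19500046968460083), (0.013321524485945702, 0.018682517111301422), 57.627464294433594)
yaw 147.0330205033293 dist 0.06589260386661575 plate z 0.10982577198220628 bar z 0.14159485681657316
slope deg [ 0.0279041  -0.12025032] 0.1098673955218922
t 23.5 pos [0.5135 0.3006 0.2198] psi -122.34 F [-0.2 -0.1  0.2] open 0.0365 grip 0.0
shift [ 0.782 -0.065  0.599] turn [ 0.0006 -0.0008 -0.0008]
```

The lid lies level with its plate top at 0.110, so it has dropped home. Now pressing it from above with closed fingers.

{"name": "move_arm", "arguments": {
  "motion": [
    [0.4,-0.03,0.2,0,0,0],
    [0.78,-0.06,0.4,0,0,0],
    [0.78,-0.06,0.6,0,0,0],
    [0.78,-0.06,0.6,0,0,0],
    [0.78,-0.06,0.6,0,0,0]
  ],
  "fingers": -1,
  "newtons": 10
}}

```text
time: 24.12
tool_pos: [0.478, 0.2323, 0.1613]
tool_rot: [3.141, 0.0, -2.135]
contact_force: [0.8, -0.2, 0.7]
opening: 0.0006
grip_force: 0.0
```

{"name": "move_arm", "arguments": {
  "motion": [
    [0,0,0.08,0,0,0],
    [0,0,0.14,0,0,0],
    [0,0,0.17,0,0,0],
    [0,0,0.19,0,0,0],
    [0,0,0.19,0,0,0]
  ]
}}

```text
time: 24.75
tool_pos: [0.4775, 0.2324, 0.1423]
tool_rot: [3.141, -0.0, -2.135]
contact_force: [-2.9, 0.6, 5.8]
opening: 0.0005
grip_force: 2.7
```

{"name": "move_arm", "arguments": {
  "motion": [
    [0,0,0.01,0,0,0],
    [0,0,0.02,0,0,0],
    [0,0,0.02,0,0,0]
  ]
}}

```text
time: 25.12
tool_pos: [0.4776, 0.2324, 0.1422]
tool_rot: [-3.141, 0.001, -2.135]
contact_force: [-7.0, -2.7, 19.7]
opening: 0.0004
grip_force: 9.8
```

{"name": "move_arm", "arguments": {
  "motion": [
    [0,0,0.01,0,0,0],
    [0,0,0.01,0,0,0],
    [0,0,0.01,0,0,0]
  ]
}}

```text
time: 25.5
tool_pos: [0.4776, 0.2324, 0.1421]
tool_rot: [-3.141, 0.001, -2.135]
contact_force: [-10.0, -3.5, 26.2]
opening: 0.0005
grip_force: 13.3
```

{"name": "move_arm", "arguments": {
  "motion": [
    [0,0,-0.1,0,0,0],
    [0,0,-0.5,0,0,0],
    [-0.4,0,-0.9,0,0,0],
    [-0.8,0,-1,0,0,0],
    [-0.8,0,-1,0,0,0],
    [-0.8,0,-1,0,0,0]
  ]
}}

```text
time: 26.25
tool_pos: [0.5199, 0.2994, 0.2376]
tool_rot: [3.14, -0.002, -2.135]
contact_force: [0.1, 0.6, 0.1]
opening: 0.0002
grip_force: 0.0
```

```bash
python3 - <<'E'
from h import *
c=cam('wrist');W=cloud(c);save('w8.png',c['image'])
lid(W,(.477,.231),rad=.1,z0=.086)
n=(np.hypot(W[...,0]-.477,W[...,1]-.231)<.074)&(W[...,2]>.104)&(W[...,2]<.126);P=W[n]
k=np.linalg.lstsq(np.c_[P[:,:2]-[.477,.231],np.ones(len(P))],P[:,2],rcond=None)[0];print('slope deg',np.degrees(k[:2]),k[2])
E
```

```text
bar 2540 ((0.4764362573623657, 0.23063185811042786), (0.0841962918639183, 0.01586451567709446), 57.134944915771484) 
tab 492 ((0.5319782495498657, 0.1950627863407135), (0.01384340226650238, 0.018235592171549797), 55.792293548583984)
yaw 147.36451579822076 dist 0.06595507382086235 plate z 0.10982381067628122 bar z 0.1416255035627544
slope deg [ 0.02899594 -0.10388606] 0.10985743622127508
```

View pics/w8.png

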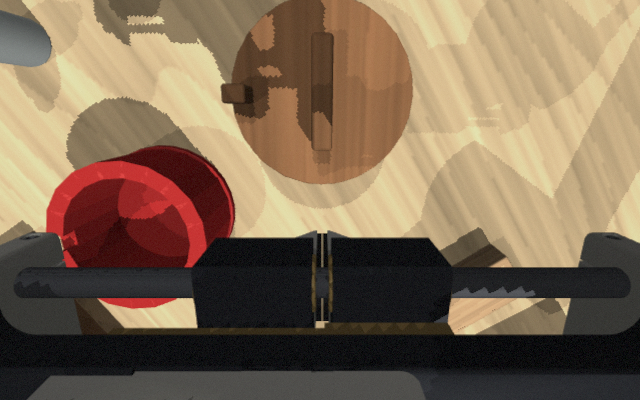

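The lid sits flat and closed on the pot, bar at (322,92) and tab at (236,93). The gripper is clear. Handing in.

```bash
python3 -c "
from cell import robot
print(robot.hand_in())"
```

```text
the job is handed in; nothing more can be done
None
```

The lid is closed on the wooden pot: its key was turned into the notch on the rim, it was pressed home with about 26 N and measures flat and level, and the job was handed in at about 26 s of the 67 s limit (the hand-in returned no verdict).

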